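# Grip a battery cell in the ratchet clamp

### The job

Lay the thick battery cell lengthwise in the bench clamp's cradle, between the jaw and the end stop, and let go of it. Then turn the clamp's knob clockwise (seen from above) until the jaw grips the cell against the stop and the pawl has dropped behind the very next tooth, so that the cell stays gripped when you let go; do not wind on to a further tooth, which would dent the cell. Leave the other things where they lie.

Things in the scene. Friction and masses are not known exactly. Their poses are not given: they have to be found in the camera images.
- clamp: Small bench clamp fixed on the 3 mm thick mat. Steel base plate 100 (x) x 220 (y) x 12 mm; origin at the centre of its underside, z up. Clamping runs along y: at the -y end the knob, then the sliding jaw, the cradle and at the +y end the fixed end stop (block 40 wide, 20 thick, top 60 mm above the underside), whose face is set at y = 58 to 69 mm, new each time, not reported.
- cradle (a point): Where the cell's middle goes: clamp x = 0, y = 30, 44 mm above the underside (axes as the clamp). The cradle is two parallel 6 mm bars along y, axes at x = -8 and +8 mm, 30 mm above the underside, y = -22 to 98; a thick cell on both has its axis 44 mm above the underside. The sides are free for fingers down to the base plate, 12 mm above the underside.
- jaw_open (a point): Centre of the jaw pad's face when fully open (clamp x = 0, y = 0, 44 mm up; this point does not move). Pad 30 mm wide, jaw top at 61 mm; moves 16 mm to +y per rad of knob and slides the cell along the rails to the stop. Then the pad gives on its spring, preloaded to 9 N: the squeeze is 9 N at the bite and grows 1.8 N per mm (29 N per rad of knob).
- knob_grip (a point): Middle of the round black fluted grip of the clamp's knob, on its upright axis (clamp x = 0, y = -65, 58 mm above the underside). Grip 40 mm in diameter, from 44 to 70 mm above the underside; can be pinched from above at any yaw. Below it a 64 mm wide steel ratchet wheel, top 30 mm above the underside, with a sprung pawl at its +x side.
- knob (a joint): Knob angle, rad: 0 jaw open, grows clockwise from above (closes), to 2.2. Friction 0.03 N m while slack; at the bite a step of 0.14 N m more, then 0.46 N m per rad. The 24-tooth ratchet turns clockwise only: the pawl drops behind a tooth at -0.012 + 0.262 n; let go under load, the knob springs back to the last tooth passed. Go 0.03 rad past a tooth to be sure that the pawl has dropped.
- cell_mid (a point): Centre of the thick battery cell (on its axis at mid-length).
- cell: The thick battery cell in a plain purple sleeve: cylinder of 26 mm diameter and 50 mm length, about 75 g, lying on the mat (top 3 mm above the table) at the start; its y axis is the cylinder's axis, origin 13 mm off the axis at mid-length. Either end may face either way.
- thin_cell: Thin battery cell, cylinder of 14 mm diameter and 50 mm length, lying about; to be left alone.
- motor: Small bare metal motor can, cylinder of 24 mm diameter and 36 mm length with a short shaft, lying about; to be left alone.
- driver: Screwdriver, lying about; to be left alone.
- flux: Small lidded jar, 44 mm diameter, 45 mm high, lying about; to be left alone.
- shell: Grey half shell of a shaver's body, an open tray 135 x 46 x 20 mm, lying about; to be left alone.
- spool: Grey spool, 56 mm diameter, 34 mm high, lying about; to be left alone.
There are look-alikes about, which are no part of the job. Leave any pink or turquoise look-alike of the cell alone.

How it is judged:
By the outcome, as a careful person would: the job done as asked, in the order asked, and still so for the second after the job is handed in, with the robot touching nothing.
It also fails if it takes over 58 s, if anything falls off the work surface, if the arm or the gripper's body presses on something with over 40 N, if the wrist force passes 120 N, or if a joint passes its speed limit or range.

### The arm

A 6-joint arm with a two-finger parallel gripper is mounted at the origin on the work surface. World frame = base frame: x ahead of the robot, y to its left, z up, the work surface at z = 0. Lengths are in mm, angles in rad, forces in N, time in s.
With the tool pointing down it reaches from about 325 to 900 mm from the base axis. Payload 6.1 kg.
Tool frame: the origin (TCP) lies on the mounting face of the last link; the fingertips stand 182 mm ahead of it and the grasp point (between the pads) lies 164 mm ahead of it; z points along the fingers, y is the line along which they close (so a half turn about z gives the same grasp; the last joint's range is limited). The gripper opens to 87 mm and grips with 3 to 60 N. Pads are 19 mm wide; open, the fingers measure 117 mm over their backs; the gripper's body (75 mm by 190 mm) begins 51 mm behind the grasp point.
Start: joints at [-1.264, 0.22, 1.526, -0, 1.395, -0.126], TCP at [262.126, -567.369, 404.738] pointing down, gripper open.
Joint ranges: [-2.98, 2.98], [-0.91, 2.08], [0.09, 2.57], [-1.24, 4.39], [0.2, 2.65], [-2.68, 2.68]. Speed limits (rad/s): [2.57, 2.57, 3.01, 3.14, 3.14, 3.14].

### API

Orientations are given as a unit quaternion [x, y, z, w].
In Python, from plant import sensors, optics, close_job gives the robot as it stands.
- The arm moves only by the shell command python3 -m handwheel 'ROWS' [OPENING] [FORCE]. ROWS is JSON, a list that holds one entry, the list of rows, each a list of 4 numbers: the shift along the world's x, y, z in units of 25 mm (1.0 is 25 mm), then the turn about the world's z in units of 5 degrees (1.0 is 5 degrees). In form: [[[x, y, z, spin], ...]]. A call has exactly 8 rows; each row is the pose to reach, as a shift and turn from the pose commanded when the call began; what a row does not reach only later rows make up. A row lasts 1/8 s, in which the tool goes at most 62.5 mm and 10.7 degrees, less where a joint would pass 70% of its speed; a pose out of reach is approached as far as the arm can. A call with a gripper value outside its range is refused whole. OPENING is the finger opening in mm, from 0 to 87, set as the call begins (- or left out, the last holds). The fingers move at their own pace and stop on an object; FORCE is the grip in N (left out, the last holds). Time passes only in rows, so rows that repeat a pose let the fingers close, or fill a call up. It gives the time, the measured TCP pose, the force, the opening and the grip force at its end, in the units of the state.
- sensors.sense(): the state, without advancing time (a new reading comes with each control period).
- optics.get_image(name): name is "side" or "top"; returns the picture (400x640x3 uint8, blue, green, red); there is no depth.
- optics.camera_info(name): a dict with "mtx" (3x3 intrinsics, pixels), "origin" and "rotation" of the camera in the world. Camera axes: x right, y down, z forward; pixel columns grow to the right and rows downward; lengths in mm; the calibration is good to about 2 mm. A picture is of the moment at which its call begins. camera_info takes no time and is no camera call.
- close_job(): hands the job in; it is judged then, once.
The state is a dict: "time_s": time; "q": joint angles; "qd": joint speeds; "effort": joint torques, N m; "position": TCP position; "eef_rot": TCP orientation; "force": force on the tool from outside, world axes, zero at the start; "wrist_torque": the same for the moment, N m; "finger_gap": finger opening in mm; "grasp_force": force on a finger pad.
Only numpy, scipy, OpenCV 4.12 (cv2) and the standard library are available. Lean on these libraries where they do the work, as an engineer would, in place of code of your own. Each camera call takes 0.05 s, during which the arm holds its last target. There are 200 camera calls.

## Working session

There is one attempt and no reset: what is moved stays moved. The work goes in short steps, Python scripts to look and compute and a shell command to move; the robot and the scene stay as the last step left them, time stands still between calls to the robot, and variables do not carry over. Pictures are saved under pics/ and viewed, at most 10 in all, crops included, and the job is handed in when it is done.

```bash
ls; mkdir -p pics
python3 - <<'E'
from plant import sensors, optics
import cv2,numpy as np
for n in("top","side"):
    cv2.imwrite(f"pics/{n}0.png",optics.get_image(n)); i=optics.camera_info(n); print(n,{k:np.round(v,3).tolist() for k,v in i.items() if k in("mtx","origin","rotation")})
s=sensors.sense();print(s["time_s"],s["eef_rot"],s["finger_gap"])
E
```

```text
pics
top {'mtx': [[404.907, 0.0, 321.552], [0.0, 404.907, 198.589], [0.0, 0.0, 1.0]], 'origin': [516.682, -54.5, 1037.53], 'rotation': [-0.706, 0.707, -0.033, 0.034]}
side {'mtx': [[518.036, 0.0, 328.448], [0.0, 518.036, 196.398], [0.0, 0.0, 1.0]], 'origin': [88.614, 869.841, 934.949], 'rotation': [-0.221, 0.876, -0.412, 0.114]}
0.1 [ 9.76673540e-01  2.14727830e-01 -9.75137329e-05 -8.63932587e-04] 87.11047034718774
```

View pics/top0.png

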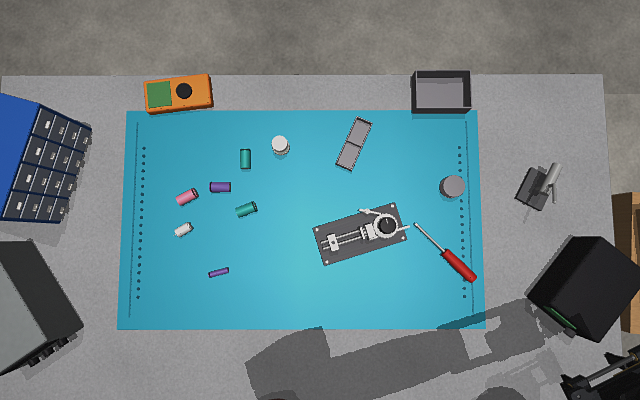

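View pics/side0.png

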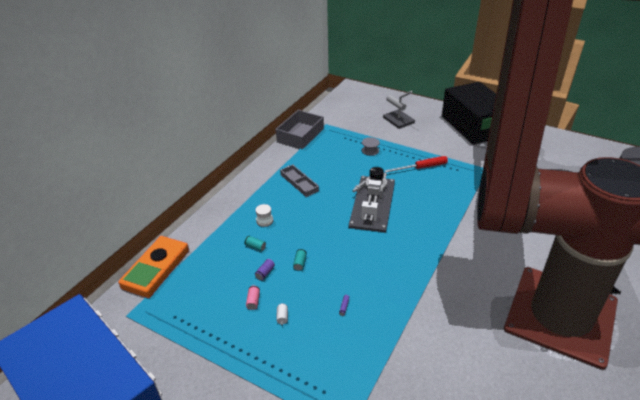

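```bash
cat > h.py <<'E'
import numpy as np,cv2
from scipy.spatial.transform import Rotation as R
from plant import sensors, optics
def cam(n):
    i=optics.camera_info(n); r=np.array(i["rotation"]); 
    M=R.from_quat(r).as_matrix() if r.size==4 else r
    return np.array(i["mtx"]),np.array(i["origin"]),M
def at(n,uv,z):
    K,o,M=cam(n); d=M@np.linalg.inv(K)@[uv[0],uv[1],1.]; return o+d*(z-o[2])/d[2]
def proj(n,p):
    K,o,M=cam(n); c=K@(M.T@(np.array(p)-o)); return c[:2]/c[2]
def yaw():
    y=R.from_quat(sensors.sense()["eef_rot"]).as_matrix()[:,1]; return np.degrees(np.arctan2(y[1],y[0]))
E
python3 - <<'E'
from h import *
a=cv2.imread("pics/top0.png")
c1=cv2.resize(a[165:215,170:260],None,fx=6,fy=6,interpolation=2)
c2=cv2.resize(a[195:270,305:415],None,fx=7,fy=7,interpolation=2)
cv2.imwrite("pics/c1.png",c1);cv2.imwrite("pics/c2.png",c2)
hsv=cv2.cvtColor(a,cv2.COLOR_BGR2HSV)
m=cv2.inRange(hsv,(122,70,40),(150,255,255))
n,l,s,c=cv2.connectedComponentsWithStats(m)
for k in range(1,n):
    if s[k,4]>30:
        pts=np.argwhere(l==k)[:,::-1].astype(np.float32); r=cv2.minAreaRect(pts)
        w=at("top",c[k],16); print(s[k],c[k],r,w)
print(yaw(), at("top",(220,187),16),at("top",(230,187),16))
E
```

```text
[211 182  19  10 180] [219.7 186.5] ((220.0, 186.5), (9.0, 18.0), 90.0) [646.03069774 205.56393559  16.        ]
[208 268  20   9  96] [217.95833333 272.07291667] ((217.54615783691406, 272.1692199707031), (4.999229907989502, 19.90921401977539), 74.74488067626953) [431.19579923 205.10537746  16.        ]
-65.20086118452527 [644.74859418 204.77239381  16.        ] [644.7016234  179.34228441  16.        ]
```

View pics/c1.png

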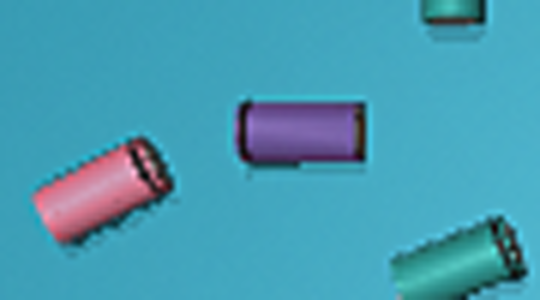

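View pics/c2.png

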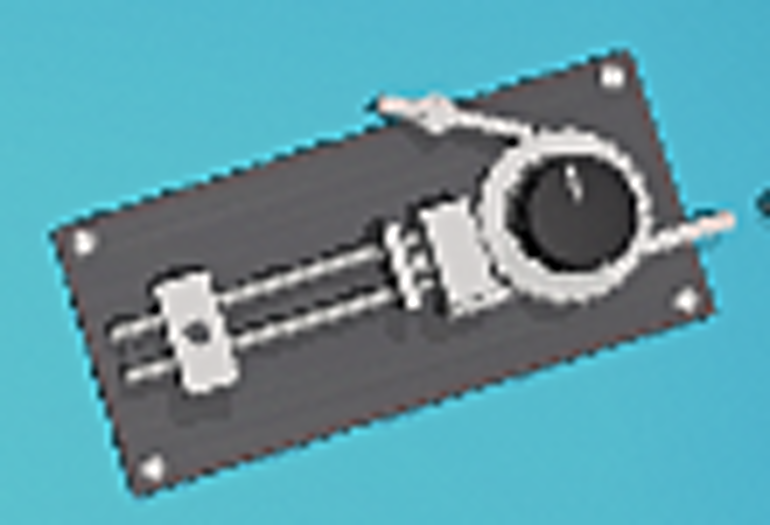

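The thick purple cell is at (220,187): it is about 21x10 px, so around 53x25 mm. The other purple one, at (218,272), is only 5 px wide, so it is the thin cell. The pink one (187,197) and the turquoise ones (245,158) and (246,209) are look-alikes, so I leave them alone. In the clamp crop the knob is at the right and the stop at the left, so clamp +y points to image left.

Run:
```python
from h import *
from scipy.optimize import least_squares
f=lambda u,v:np.array([305+(u+.5)/7-.5,195+(v+.5)/7-.5])
img=[f(*p) for p in[(52,230),(627,48),(715,312),(135,495),(577,212)]]
mod=np.array([(50,110,12),(50,-110,12),(-50,-110,12),(-50,110,12),(0,-65,70)],float)
def W(x,m): 
    c,s=np.cos(x[2]),np.sin(x[2]); return np.array([x[0]+c*m[0]-s*m[1],x[1]+s*m[0]+c*m[1],m[2]+3])
r=least_squares(lambda x:np.concatenate([proj("top",W(x,m))-i for m,i in zip(mod,img)]),[540,-130,.3])
x=r.x;print("clamp",x[:2],np.degrees(x[2]),np.round(r.fun,2)); np.save("clamp.npy",x)
for n,m in dict(cradle=(0,30,44),knob=(0,-65,58)).items(): print(n,W(x,m).round(1))
inv=lambda uv,z:(lambda w:(R.from_euler("z",-x[2]).as_matrix()@(w-[x[0],x[1],0])).round(1))(at("top",uv,z+3))
print("stop face~",inv(f(228,325),60),inv(f(155,285),60),"jaw",inv(f(405,265),61),inv(f(455,255),61), inv(f(490,280),61))
for uv in[(209.5,187),(230.5,187)]: print(at("top",uv,16))
for v in (181.5,191.7): print(at("top",(220,v),16))
# side check
s=cv2.imread("pics/side0.png");m=cv2.inRange(cv2.cvtColor(s,cv2.COLOR_BGR2HSV),(122,70,40),(150,255,255));n,l,st,c=cv2.connectedComponentsWithStats(m)
print([(c[k].round(1),at("side",c[k],18).round(1)) for k in range(1,n) if st[k,4]>40])
st=sensors.sense();print(st["position"],yaw())
```

```text
clamp [ 527.07344226 -147.84496911] 17.353124730439173 [-0.48 -0.07  0.23 -0.15  0.25 -0.04 -0.42  0.36  0.4  -0.12]
cradle [ 518.1 -119.2   47. ]
knob [ 546.5 -209.9   61. ]
stop face~ [-1.  60.3 63. ] [19.5 80.1 63. ] jaw [ 0.3 -3.6 64. ] [ -1.6 -21.   64. ] [-13.3 -29.8  64. ]
[644.79791673 231.47576085  16.        ]
[644.69927494 178.07082167  16.        ]
[658.85297938 205.08651625  16.        ]
[632.72494093 204.50461189  16.        ]
[(array([265.3, 267.9]), array([646.3, 205. ,  18. ])), (array([344. , 304.4]), array([429.2, 213.8,  18. ]))]
[ 262.05270516 -567.15741274  403.74713209] -65.20086118452527
```

```bash
python3 -m handwheel '[[[1,2,0,1],[2,4,0,3],[3,6,0,5],[4,8,0,7],[5,10,0,9],[6,12,0,11],[7,14,0,13],[8,16,0,13]]]' 60 20; python3 -m handwheel '[[[1,2,0,0],[2,4,0,0],[3,6,-0.5,0],[4,8,-1,0],[5,10,-2,0],[6,12,-3,0],[7.3,14.9,-4,0],[7.3,14.9,-4,0]]]'; python3 -c "from h import *;print(sensors.sense()['position'],yaw())"
```

```text
time_s: 1.1
position: [462.5, -165.6, 404.5]
eef_rot: [0.708, 0.706, -0.0, -0.0]
force: [0.7, -0.3, -0.1]
finger_gap: 60.3
grasp_force: 0.0
time_s: 2.1
position: [644.3, 208.1, 301.9]
eef_rot: [0.707, 0.707, -0.001, -0.001]
force: [0.8, -0.4, 0.3]
finger_gap: 59.9
grasp_force: 0.0
[644.31606788 208.06198563 301.91705749] -0.031822833477776556
```

```bash
python3 -m handwheel '[[[0,-0.1,-1.5,0],[0,-0.1,-3,0],[0,-0.1,-4,0],[0,-0.1,-4.3,0],[0,-0.1,-4.5,0],[0,-0.1,-4.6,0],[0,-0.1,-4.6,0],[0,-0.1,-4.6,0]]]'; python3 -m handwheel '[[[0,0,0,0],[0,0,0,0],[0,0,0,0],[0,0,0,0],[0,0,0,0],[0,0,0,0],[0,0,0,0],[0,0,0,0]]]' 20 20;  python3 -m handwheel '[[[0,0,0.2,0],[0,0,0.5,0],[0,0,1,0],[0,0,2,0],[0,0,3,0],[0,0,4,0],[0,0,4,0],[0,0,4,0]]]'
python3 - <<'E'
from h import *
a=optics.get_image("side"); u,v=proj("side",[645,205,120]).astype(int);print(u,v)
u,v=max(u,80),max(v,60)
cv2.imwrite("pics/g1.png",cv2.resize(a[v-60:v+60,u-80:u+80],None,fx=5,fy=5,interpolation=2))
E
```

```text
time_s: 3.1
position: [644.9, 202.7, 190.6]
eef_rot: [0.708, 0.706, 0.001, 0.0]
force: [-0.5, 0.1, -0.3]
finger_gap: 59.9
grasp_force: 0.0
time_s: 4.1
position: [644.6, 202.6, 189.7]
eef_rot: [0.708, 0.706, 0.0, 0.0]
force: [-1.1, 1.0, 0.4]
finger_gap: 25.5
grasp_force: 20.0
time_s: 5.1
position: [644.3, 202.6, 289.3]
eef_rot: [0.708, 0.706, -0.0, -0.0]
force: [0.4, 0.1, -0.7]
finger_gap: 25.5
grasp_force: 20.0
261 237
```

View pics/g1.png

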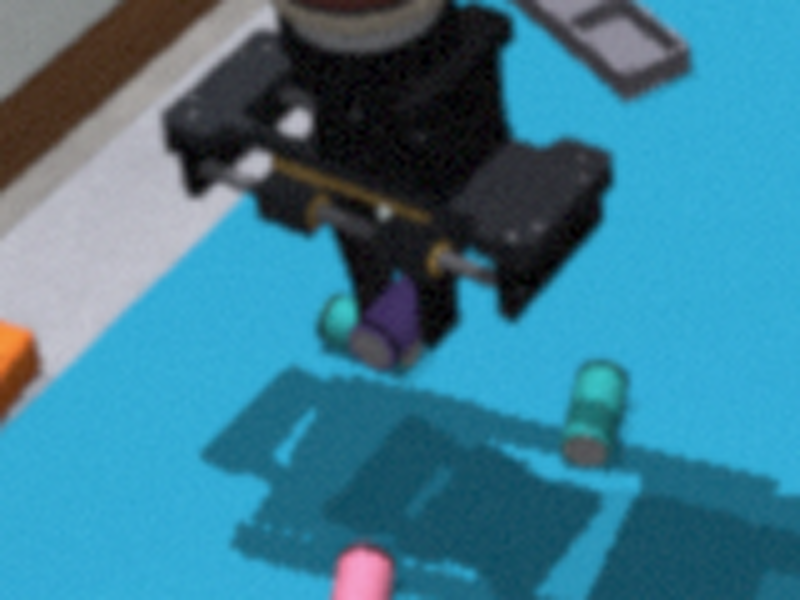

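The cell is held level between the fingers at (385,335) in the crop. Next I carry it to the cradle.

```bash
python3 -m handwheel '[[[-0.7,-1.85,0,0.5],[-1.4,-3.7,0,1],[-2.1,-5.5,0,1.5],[-2.8,-7.4,0,2],[-3.6,-9.3,0,2.5],[-4.3,-11.1,0,3],[-5.04,-12.96,0,3.47],[-5.04,-12.96,0,3.47]]]'; python3 -m handwheel '[[[0,0,0,0],[0,0,0,0],[0,0,-0.3,0],[0,0,-0.8,0],[0,0,-1.3,0],[0,0,-1.5,0],[0,0,-1.5,0],[0,0,-1.5,0]]]'
python3 - <<'E'
from h import *
print(sensors.sense()['position'],yaw())
for n,k in(("top",5),("side",6)):
    a=optics.get_image(n); u,v=proj(n,[527,-148,60]).astype(int);print(u,v,u-65,v-45)
    cv2.imwrite(f"pics/p_{n}.png",cv2.resize(a[v-45:v+45,u-65:u+65],None,fx=k,fy=k,interpolation=2))
E
```

```text
time_s: 6.15
position: [517.1, -123.9, 288.4]
eef_rot: [0.595, 0.803, -0.001, -0.001]
force: [0.5, -0.1, -0.2]
finger_gap: 25.6
grasp_force: 20.0
time_s: 7.15
position: [518.8, -121.5, 252.6]
eef_rot: [0.594, 0.805, 0.0, 0.0]
force: [-0.2, 0.1, -1.0]
finger_gap: 25.4
grasp_force: 20.0
[ 518.83936702 -121.49888842  252.56684031] 17.14057774410092
360 233 295 188
373 187 308 142
```

View pics/p_side.png

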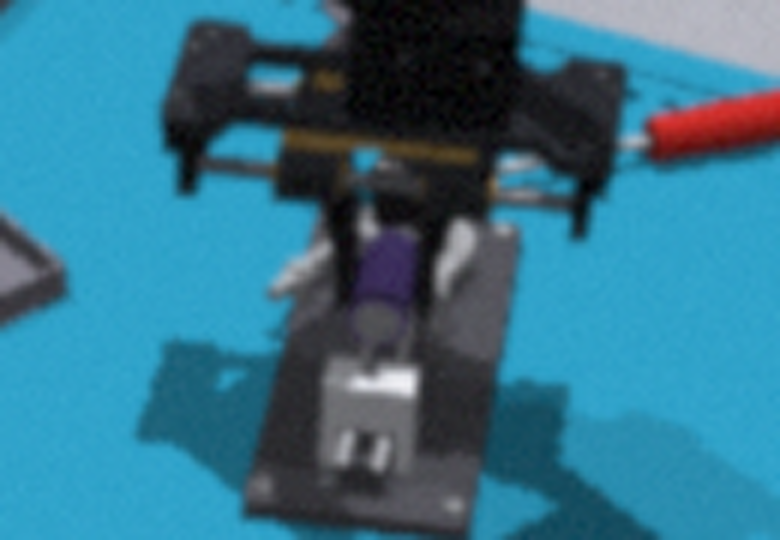

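The cell is above the rails, with its near end at (378,322) in the crop and the stop block just in front of it. I check that end's clamp coordinates before lowering.

Run:
```python
from h import *
x=np.load("clamp.npy")
C=lambda w:(R.from_euler("z",-x[2]).as_matrix()@(w-[x[0],x[1],3])).round(1)
g=lambda u,v:(308+u/6-.4,142+v/6-.4)
print("cell end",C(at("side",g(378,322),79)))
print("stop top front/back edges",C(at("side",g(372,363),63)),C(at("side",g(368,396),63)))
print("plate corners",C(at("side",g(247,505),15)),C(at("side",g(470,528),15)))
```

```text
cell end [ 0.7 57.8 76. ]
stop top front/back edges [ 1.5 66.8 60. ] [ 0.2 89.  60. ]
plate corners [ 48.1 115.   12. ] [-49.  112.1  12. ]
```

```bash
python3 -m handwheel '[[[0,0,-0.3,0],[0,0,-0.7,0],[0,0,-1,0],[0,0,-1.1,0],[0,0,-1.15,0],[0,0,-1.2,0],[0,0,-1.23,0],[0,0,-1.23,0]]]'; python3 -m handwheel '[[[0,0,0,0],[0,0,0,0],[0,0,0,0],[0,0,0,0],[0,0,0,0],[0,0,0,0],[0,0,0,0],[0,0,0,0]]]' 50;  python3 -m handwheel '[[[0,0,0.2,0],[0,0,0.5,0],[0,0,1,0],[0,0,2,0],[0,0,3,0],[0,0,3,0],[0,0,3,0],[0,0,3,0]]]'
python3 - <<'E'
from h import *
print(sensors.sense()['position'],yaw())
a=optics.get_image("side"); u,v=proj("side",[527,-148,60]).astype(int)
cv2.imwrite(f"pics/p2.png",cv2.resize(a[v-45:v+45,u-65:u+65],None,fx=6,fy=6,interpolation=2))
E
```

```text
time_s: 8.25
position: [518.7, -121.4, 221.6]
eef_rot: [0.594, 0.805, 0.0, 0.0]
force: [0.1, -0.0, -0.9]
finger_gap: 25.4
grasp_force: 20.0
time_s: 9.25
position: [518.6, -121.4, 221.5]
eef_rot: [0.594, 0.805, -0.0, -0.0]
force: [-0.1, -0.3, 0.3]
finger_gap: 49.8
grasp_force: 0.0
time_s: 10.25
position: [518.1, -121.2, 295.3]
eef_rot: [0.594, 0.805, -0.0, -0.001]
force: [-0.1, -0.3, -1.1]
finger_gap: 50.1
grasp_force: 0.0
[ 518.12048527 -121.19673493  295.32059684] 17.14285775545291
```

View pics/p2.png

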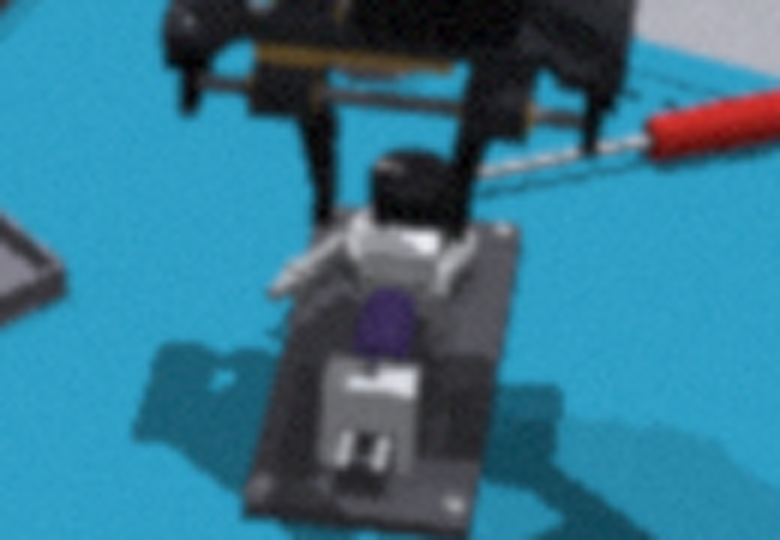

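The cell lies on both rails between the jaw and the stop, at (387,325). Next is the knob.

```bash
python3 -m handwheel '[[[0.2,-0.6,0,1],[0.4,-1.4,0,2],[0.6,-2.1,0,4],[0.9,-2.9,0,6],[1.12,-3.54,0,7],[1.12,-3.54,0,7],[1.12,-3.54,0,7],[1.12,-3.54,0,7]]]' 52; python3 -m handwheel '[[[0,0,-0.5,0],[0,0,-1.2,0],[0,0,-1.8,0],[0,0,-2.2,0],[0,0,-2.6,0],[0,0,-2.6,0],[0,0,-2.6,0],[0,0,-2.6,0]]]';  python3 -m handwheel '[[[0,0,0,0],[0,0,0,0],[0,0,0,0],[0,0,0,0],[0,0,0,0],[0,0,0,0],[0,0,0,0],[0,0,0,0]]]' 30 40
python3 -c "
from h import *
s=sensors.sense();print(s['position'],s['wrist_torque'],s['q'],yaw())"
```

```text
time_s: 11.3
position: [546.4, -209.1, 296.2]
eef_rot: [0.325, 0.946, 0.0, -0.0]
force: [0.2, 0.3, 0.9]
finger_gap: 52.0
grasp_force: 0.0
time_s: 12.3
position: [546.9, -210.1, 232.2]
eef_rot: [0.324, 0.946, -0.0, 0.001]
force: [0.6, 0.0, 0.4]
finger_gap: 51.8
grasp_force: 0.0
time_s: 13.3
position: [546.7, -210.0, 231.8]
eef_rot: [0.324, 0.946, -0.0, 0.0]
force: [-1.3, -1.0, 5.1]
finger_gap: 39.0
grasp_force: 40.0
[ 546.69869762 -209.98713212  231.75969431] [-0.08474835  0.15805943  0.01557904] [-5.01297540e-01  3.11580333e-01  1.76381828e+00 -1.89704992e-04
  1.06583013e+00 -1.41137869e+00] 52.149064268120895
```

```bash
cat > t.py <<'E'
from h import *
s=sensors.sense();print("t",s["time_s"],"knob",round(np.radians(52.15-yaw()),4),"tz",s["wrist_torque"][2].__round__(3),"f",np.round(s["force"],1))
E
python3 -m handwheel '[[[0,0,0,-0.6],[0,0,0,-1.2],[0,0,0,-1.9],[0,0,0,-2.6],[0,0,0,-3.2],[0,0,0,-3.9],[0,0,0,-4.5],[0,0,0,-5]]]'|head -1; python3 t.py
python3 -m handwheel '[[[0,0,0,-0.1],[0,0,0,-0.2],[0,0,0,-0.3],[0,0,0,-0.4],[0,0,0,-0.5],[0,0,0,-0.6],[0,0,0,-0.7],[0,0,0,-0.8]]]'|head -1; python3 t.py
```

```text
time_s: 14.3
t 14.3 knob 0.4378 tz 0.062 f [-2.5 -0.2  4.7]
time_s: 15.3
t 15.3 knob 0.5064 tz 0.048 f [-2.9 -1.5  6. ]
```

```bash
python3 -m handwheel '[[[0,0,0,-0.1],[0,0,0,-0.2],[0,0,0,-0.3],[0,0,0,-0.4],[0,0,0,-0.5],[0,0,0,-0.6],[0,0,0,-0.7],[0,0,0,-0.7]]]'|head -1; python3 t.py
python3 -m handwheel '[[[0,0,0,-0.1],[0,0,0,-0.2],[0,0,0,-0.3],[0,0,0,-0.4],[0,0,0,-0.5],[0,0,0,-0.5],[0,0,0,-0.5],[0,0,0,-0.5]]]'|head -1; python3 t.py
python3 -m handwheel '[[[0,0,0,-0.1],[0,0,0,-0.2],[0,0,0,-0.3],[0,0,0,-0.4],[0,0,0,-0.5],[0,0,0,-0.5],[0,0,0,-0.5],[0,0,0,-0.5]]]'|head -1; python3 t.py
```

```text
time_s: 16.3
t 16.3 knob 0.5674 tz -0.04 f [-2.4 -0.6  5.3]
time_s: 17.3
t 17.3 knob 0.6109 tz 0.07 f [-3.2 -1.9  5.5]
time_s: 18.3
t 18.3 knob 0.6546 tz 0.007 f [-2.3 -1.4  5.8]
```

```bash
cat > t.py <<'E'
from h import *
T=[];Y=[]
for i in range(5):
    s=sensors.sense();T.append(s["wrist_torque"][2]);Y.append(np.radians(52.15-yaw()));optics.get_image("top")
print("t",round(s["time_s"],2),"knob",round(np.mean(Y),4),"tz",np.round(np.mean(T),3),np.round(T,2))
E
python3 t.py
python3 -m handwheel '[[[0,0,0,-0.1],[0,0,0,-0.2],[0,0,0,-0.3],[0,0,0,-0.4],[0,0,0,-0.5],[0,0,0,-0.5],[0,0,0,-0.5],[0,0,0,-0.5]]]'|head -1; python3 t.py
python3 -m handwheel '[[[0,0,0,-0.1],[0,0,0,-0.2],[0,0,0,-0.3],[0,0,0,-0.4],[0,0,0,-0.5],[0,0,0,-0.5],[0,0,0,-0.5],[0,0,0,-0.5]]]'|head -1; python3 t.py
```

```text
t 18.5 knob 0.6546 tz -0.0 [ 0.01 -0.    0.   -0.04  0.03]
time_s: 19.55
t 19.75 knob 0.698 tz 0.052 [0.03 0.07 0.08 0.03 0.05]
time_s: 20.8
t 21.0 knob 0.7415 tz 0.158 [0.15 0.14 0.18 0.17 0.14]
```

```bash
python3 -m handwheel '[[[0,0,0,-0.1],[0,0,0,-0.2],[0,0,0,-0.3],[0,0,0,-0.3],[0,0,0,-0.3],[0,0,0,-0.3],[0,0,0,-0.3],[0,0,0,-0.3]]]'|head -1; python3 t.py
python3 -m handwheel '[[[0,0,0,-0.1],[0,0,0,-0.2],[0,0,0,-0.3],[0,0,0,-0.4],[0,0,0,-0.5],[0,0,0,-0.6],[0,0,0,-0.6],[0,0,0,-0.6]]]'|head -1; python3 t.py
```

```text
time_s: 22.05
t 22.25 knob 0.7676 tz 0.155 [0.2  0.11 0.1  0.18 0.18]
time_s: 23.3
t 23.5 knob 0.8199 tz 0.183 [0.21 0.17 0.14 0.2  0.19]
```

```bash
python3 -m handwheel '[[[0,0,0,0.1],[0,0,0,0.2],[0,0,0,0.3],[0,0,0,0.4],[0,0,0,0.5],[0,0,0,0.6],[0,0,0,0.7],[0,0,0,0.7]]]'|head -1; python3 t.py
```

```text
time_s: 24.55
t 24.75 knob 0.7588 tz 0.191 [0.19 0.2  0.15 0.2  0.21]
```

```bash
python3 -m handwheel '[[[0,0,0,0.1],[0,0,0,0.2],[0,0,0,0.3],[0,0,0,0.4],[0,0,0,0.5],[0,0,0,0.6],[0,0,0,0.7],[0,0,0,0.7]]]'|head -1; python3 t.py
```

```text
time_s: 25.8
t 26.0 knob 0.6982 tz 0.029 [0.   0.07 0.   0.03 0.04]
```

The backward test shows the knob followed the tool, so the pawl had not dropped; pad twist probably took up the margin. I go a little further, still far short of the next tooth at 1.036, and test again.

```bash
python3 -m handwheel '[[[0,0,0,-0.3],[0,0,0,-0.7],[0,0,0,-1],[0,0,0,-1.3],[0,0,0,-1.6],[0,0,0,-1.8],[0,0,0,-1.9],[0,0,0,-1.9]]]'|head -1; python3 t.py
python3 -m handwheel '[[[0,0,0,0.1],[0,0,0,0.2],[0,0,0,0.4],[0,0,0,0.6],[0,0,0,0.8],[0,0,0,1],[0,0,0,1.2],[0,0,0,1.2]]]'|head -1; python3 t.py
```

```text
time_s: 27.05
t 27.25 knob 0.8635 tz 0.213 [0.18 0.24 0.19 0.21 0.24]
time_s: 28.3
t 28.5 knob 0.7588 tz 0.176 [0.18 0.16 0.17 0.18 0.19]
```

```bash
python3 -m handwheel '[[[0,0,0,-0.3],[0,0,0,-0.6],[0,0,0,-0.9],[0,0,0,-1.2],[0,0,0,-1.4],[0,0,0,-1.6],[0,0,0,-1.73],[0,0,0,-1.73]]]'|head -1; python3 t.py
python3 -m handwheel '[[[0,0,0,0.1],[0,0,0,0.2],[0,0,0,0.4],[0,0,0,0.6],[0,0,0,0.8],[0,0,0,1],[0,0,0,1.2],[0,0,0,1.2]]]'|head -1; python3 t.py
```

```text
time_s: 29.55
t 29.75 knob 0.9097 tz 0.245 [0.28 0.2  0.25 0.26 0.23]
time_s: 30.8
t 31.0 knob 0.805 tz 0.224 [0.2  0.26 0.25 0.2  0.21]
```

Torque alone is ambiguous because the pads twist. I advance to 0.95 (knob angle ≤ tool angle < 1.036, so it cannot reach the next tooth), let go, and look at the knob's mark.

```bash
python3 -m handwheel '[[[0,0,0,-0.4],[0,0,0,-0.8],[0,0,0,-1.2],[0,0,0,-1.5],[0,0,0,-1.66],[0,0,0,-1.66],[0,0,0,-1.66],[0,0,0,-1.66]]]'|head -1; python3 t.py
python3 -m handwheel '[[[0,0,0,0],[0,0,0,0],[0,0,0,0],[0,0,0,0],[0,0,1,0],[0,0,2,0],[0,-1,3,0],[0,-3,3,0]]]' 52|head -1
python3 -m handwheel '[[[0,-1,0,0],[0,-2,0,0],[0,-2,0,0],[0,-2,0,0],[0,-2,0,0],[0,-2,0,0],[0,-2,0,0],[0,-2,0,0]]]' 52
python3 - <<'E'
from h import *
a=optics.get_image("top"); cv2.imwrite("pics/top2.png",a)
o=cv2.imread("pics/top0.png")
f=lambda i:cv2.resize(i[195:270,305:415],None,fx=5,fy=5,interpolation=2)
cv2.imwrite("pics/cmp.png",np.vstack([f(a)[:300],f(o)[:300]]))
E
```

```text
time_s: 32.05
t 32.25 knob 0.9498 tz 0.226 [0.22 0.24 0.24 0.2  0.23]
time_s: 33.3
time_s: 34.3
position: [546.7, -334.7, 306.6]
eef_rot: [0.721, 0.693, 0.0, 0.0]
force: [0.6, 0.7, -0.4]
finger_gap: 51.8
grasp_force: 0.0
```

View pics/cmp.png

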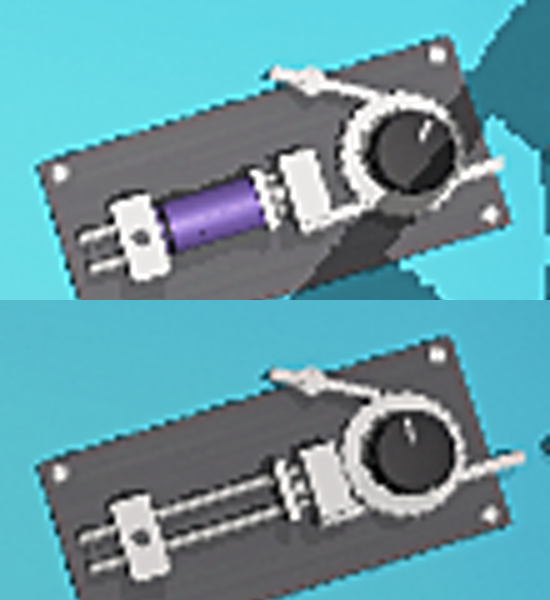

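After letting go, the jaw touches the cell and the cell touches the stop. The knob's mark went from about (406,420)→(411,440) to (430,120)→(420,138), roughly 45° clockwise. I check this numerically against the teeth at 29.3° and 44.3°.

Run:
```python
from h import *
x=np.load("clamp.npy");o=cv2.imread("pics/top0.png");a=cv2.imread("pics/top2.png")
c,s=np.cos(x[2]),np.sin(x[2])
W=lambda m:np.array([x[0]+c*m[0]-s*m[1],x[1]+s*m[0]+c*m[1],m[2]+3])
def samp(im,X,Y,z):
    p=np.array([[proj("top",W((u,v,z))) for u in X] for v in Y],np.float32)
    return cv2.cvtColor(cv2.remap(im,p[...,0],p[...,1],cv2.INTER_CUBIC),cv2.COLOR_BGR2GRAY).astype(float)
th=np.radians(np.arange(-60,100,2.))
for n,im in(("before",o),("after",a)):
    p=np.array([[proj("top",W((r*np.cos(t),-65-r*np.sin(t),70))) for t in th] for r in np.arange(7,15,1)],np.float32)
    g=cv2.cvtColor(cv2.remap(im,p[...,0],p[...,1],cv2.INTER_CUBIC),cv2.COLOR_BGR2GRAY).astype(float).mean(0)
    w=np.clip(g-np.median(g)-.4*(g.max()-np.median(g)),0,None); print(n,"mark deg cw",(w*np.degrees(th)).sum()/w.sum(),np.degrees(th[g.argmax()]))
    Y=np.arange(-45,60,.5); pr=samp(im,np.arange(-13,14,1),Y,61).mean(1)
    if n=="before": T=pr[(Y>=-40)&(Y<0)]
    else: print("jaw shift mm",max((np.corrcoef(T,pr[k+10:k+10+len(T)])[0,1],k*.5) for k in range(0,50)))
print(sensors.sense()["time_s"])
```

```text
before mark deg cw 5.590691432579986 6.000000000000001Traceback (most recent call last):
  File "<stdin>", line 13, in <module>
  File "<stdin>", line 6, in samp
  File "h.py", line 11, in proj
    K,o,M=cam(n); c=K@(M.T@(np.array(p)-o)); return c[:2]/c[2]
          ~~~^^^
  File "h.py", line 5, in cam
    i=optics.camera_info(n); r=np.array(i["rotation"]);
ValueError: time passes only in moves, steps and waits
```

```bash
sed -i 's/^def cam/import functools\n@functools.cache\ndef cam/' h.py
python3 - <<'E'
from h import *
x=np.load("clamp.npy");o=cv2.imread("pics/top0.png");a=cv2.imread("pics/top2.png")
c,s=np.cos(x[2]),np.sin(x[2])
W=lambda m:np.array([x[0]+c*m[0]-s*m[1],x[1]+s*m[0]+c*m[1],m[2]+3])
th=np.radians(np.arange(-60,100,2.))
for n,im in(("before",o),("after",a)):
    p=np.array([[proj("top",W((r*np.cos(t),-65-r*np.sin(t),70))) for t in th] for r in np.arange(7,15,1)],np.float32)
    g=cv2.cvtColor(cv2.remap(im,p[...,0],p[...,1],cv2.INTER_CUBIC),cv2.COLOR_BGR2GRAY).astype(float).mean(0)
    w=np.clip(g-np.median(g)-.4*(g.max()-np.median(g)),0,None); print(n,"mark deg cw",(w*np.degrees(th)).sum()/w.sum(),np.degrees(th[g.argmax()]))
E
```

```text
before mark deg cw 5.590691432579986 6.000000000000001
after mark deg cw 45.65276916590193 46.0
```

Run:
```python
from h import *
o,a=[cv2.cvtColor(cv2.imread(f"pics/{n}.png"),6) for n in("top0","top2")]
k=8; U=lambda i:cv2.resize(i[210:245,365:405],None,fx=k,fy=k,interpolation=cv2.INTER_CUBIC)
o,a=U(o),U(a)
m=(o<75).astype(np.uint8); n,l,s,c=cv2.connectedComponentsWithStats(m); j=1+s[1:,4].argmax()
pts=np.argwhere(l==j)[:,::-1].astype(np.float32); (cx,cy),r=cv2.minEnclosingCircle(pts); e=cv2.fitEllipse(cv2.convexHull(pts)); print((cx,cy),r/k,e)
ex,ey=e[0]
yy,xx=np.mgrid[:o.shape[0],:o.shape[1]]
for ctr in((cx,cy),(ex,ey)):
  for i in(o,a):
    d=np.hypot(xx-ctr[0],yy-ctr[1])/k; ang=np.degrees(np.arctan2(xx-ctr[0],-(yy-ctr[1])))
    M=(d<6.5)&(d>1.5)&(abs(ang)<70); w=np.where(M,np.clip(i.astype(float)-np.percentile(i[M],80),0,None),0)
    X,Y=(w*xx).sum()/w.sum(),(w*yy).sum()/w.sum(); q=np.array([X-ctr[0],ctr[1]-Y])
    C=np.cov(np.vstack([xx[M],yy[M]]),aweights=w[M]); ev=np.linalg.eigh(C)[1][:,1]
    print(q/k,"ang",np.degrees(np.arctan2(*q)),"line",np.degrees(np.arctan(-ev[0]/ev[1])))
```

```text
(173.45205688476562, 124.5) 9.358710289001465 ((174.63516235351562, 123.99198913574219), (135.26129150390625, 149.18243408203125), 91.20602416992188)
[0.25642842 4.49904213] ang 3.262113816708001 line -18.46379241972957
[2.84587671 3.91230897] ang 36.03274754826949 line 70.28615739447943
[0.10725299 4.44848593] ang 1.3811335964186142 line -18.327680288650036
[2.78610463 3.9255844 ] ang 35.364461722469756 line 62.86631860575336
```

Run:
```python
from h import *
x=np.load("clamp.npy");c,s=np.cos(x[2]),np.sin(x[2])
W=lambda m:np.array([x[0]+c*m[0]-s*m[1],x[1]+s*m[0]+c*m[1],m[2]+3])
Y=np.arange(-45,95,.5);P=[]
for n in("top0","top2"):
    im=cv2.imread(f"pics/{n}.png")
    p=np.array([[proj("top",W((u,v,61))) for u in range(-11,12)] for v in Y],np.float32)
    P.append(cv2.cvtColor(cv2.remap(im,p[...,0],p[...,1],cv2.INTER_CUBIC),6).astype(float).mean(1))
o,a=P
T=o[(Y>=-33)&(Y<2)]; i0=int(np.argmax(Y>=-33))
for k in range(8,36,2): print(k*.5,round(np.corrcoef(T,a[i0+k:i0+k+len(T)])[0,1],3))
for q in(o,a): print(q[(Y>=-34)&(Y<14)][::4].astype(int))
i1=int(np.argmax(Y>=60));T=o[i1:i1+50];print("stop ref",max((np.corrcoef(T,a[i1+k:i1+k+50])[0,1],k*.5) for k in range(-8,9)))
```

```text
4.0 -0.068
5.0 -0.011
6.0 -0.015
7.0 0.021
8.0 0.172
9.0 0.453
10.0 0.79
11.0 0.969
12.0 0.849
13.0 0.52
14.0 0.189
15.0 -0.015
16.0 -0.077
17.0 -0.056
[194 129 195 219 210 209 209 210 216 229 128  60 130 143 123 203 243 154
  37  75 117 125 119 111]
[233 148  72  92 108 102  97 194 249 235 232 232 232 233 248 222  85  99
 161 153 172 249 238 112]
stop ref (np.float64(0.9939428678616052), 0.0)
```

The jaw has stayed about 11.1 mm forward after release. That is the bite position; slipping back to the earlier tooth would leave it at 8.2 mm. With the mark at about 44°, the pawl is behind the tooth at 0.774, and the robot touches nothing.

```bash
python3 -c "
from plant import close_job
print(close_job())"
```

```text
the job is handed in; nothing more can be done
None
```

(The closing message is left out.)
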